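# Tip the standing booklet into the sample case and flip the lid shut

### The arm

A 6-joint arm with a two-finger parallel gripper is mounted at the origin on a cart in front of the work surface, level with it; the furniture and walls round the work are solid. World frame = base frame: x ahead of the robot, y to its left, z up, the work surface at z = 0. Lengths are in mm, angles in degrees, forces in N, time in s.
With the tool pointing down it reaches from about 300 to 850 mm from the base axis. Payload 4.2 kg.
Tool frame: the origin (TCP) lies on the centre line of the jaws, within the pads' length; the fingertips stand 14 mm ahead of it and the grasp point (between the pads) lies 5 mm behind it; z points along the fingers, y is the direction in which the jaws open and shut (so a half turn about z gives the same grasp; the last joint's range is limited). The gripper opens to 91 mm and grips with 3 to 60 N. Pads are 32 mm wide; open, the fingers measure 118 mm over their backs; the gripper's body (76 mm by 178 mm) begins 60 mm behind the grasp point.
Start: joints at [72.766, 18.312, 89.639, -0, 72.044, -1.146], TCP at [159.348, 552.494, 227.976] pointing down, gripper open.
Joint ranges: [-177.97, 177.97], [-48.28, 115.42], [12.27, 149.76], [-77.06, 257.06], [2.81, 150.46], [-146.56, 146.56]. Speed limits (degrees/s): [147.25, 147.25, 180, 180, 180, 180].

### API

Orientations are given as [roll, pitch, yaw] about the fixed x, y, z axes, in that order (R = Rz(yaw) Ry(pitch) Rx(roll)).
In Python, from workcell import env gives the robot as it stands.
- The arm moves only by the tool play_rows, never from a script. Its argument "increments" is a list of rows, each a list of 5 numbers: the shift along the world's x, y, z in mm, then the turn about the world's z in degrees, then the closure, from 0 (fully open) to 1 (shut). In form: [[x, y, z, yaw, fingers], ...]. A call has 1 to 20 rows; each row shifts and turns the commanded pose from where the row before left it; what a row does not reach is not made up. A row lasts 1/8 s, in which the tool goes at most 62.5 mm and 10.7 degrees, less where a joint would pass 70% of its speed; a pose out of reach is approached as far as the arm can. A call is refused whole if a number of a shift passes 62.5 or a number of a turn 10.7, either way. A call with a gripper value outside its range is refused whole. The fingers move at their own pace and stop on an object; "newtons" is the grip in N (left out, the last holds). Time passes only in rows, so rows that do not move let the fingers close. It gives the time, the measured TCP pose, the force and the opening at its end, in the units of the state.
- env.state(): the state, without advancing time (a new reading comes with each control period).
- env.grab_frame(name): name is "side" or "top"; returns the picture (420x560x3 uint8, red, green, blue); there is no depth.
- env.calibration(name): a dict with "fx", "fy", "cx", "cy" (pixels), "R" (3x3) and "t" (3): a world point X has camera coordinates R X + t. Camera axes: x right, y down, z forward; pixel columns grow to the right and rows downward; lengths in mm; the calibration is good to about 2 mm. A picture is of the moment at which its call begins. calibration takes no time and is no camera call.
- env.job_done(): hands the job in, once; it reports no verdict.
The state is a dict: "time_s": time; "qpos": joint angles; "qvel": joint speeds; "effort": joint torques, N m; "ee_pos": TCP position; "ee_rot": TCP orientation; "force": force on the tool from outside, world axes, zero at the start; "torque": the same for the moment, N m; "gripper_width": finger opening in mm.
Only numpy, scipy, OpenCV 4.12 (cv2) and the standard library are available. Lean on these libraries where they do the work, as an engineer would, in place of code of your own. Each camera call takes 0.05 s, during which the arm holds its last target.

### The job

The little booklet standing on end in the open metal sample case keeps the lid from closing. Push its top over, away from the case's middle divider, so that it lies flat in its own compartment; then push the open lid over from behind until the case is fully shut. Only push: lift or carry nothing, keep the case where it stands apart from a small shift, and leave the other things alone.

Things in the scene. Friction and masses are not known exactly. Their poses are not given: they have to be found in the camera images.
- case: Grey sheet-metal sample case, loose, 0.76 kg with lid: tray 270 (x) x 100 (y) mm, rim 46 mm high, walls and floor 4 mm. Origin: centre of underside, z up. A cross divider at x = 0 (4 mm thick, 40 mm high) makes two compartments, each inside 129 (x) x 92 (y) mm. The lid's hinge runs along x at y = +51 mm, z = 47 mm. The booklet stands in the +x compartment.
- case_lid (a joint): Lid, rad: 0 shut, 1.92 fully open (stop, leaning out past upright; the start). 270 mm long, 101 mm from hinge to free edge, 17 mm deep. Hinge nearly free: pushed well past upright towards the tray (case -y) it falls shut. Fully open, its free edge is 142 mm above the worktop (upright: 148) and its outer face at case y = +96 mm where 120 mm high.
- booklet_center (a point): Centre of a small thick booklet (closed mini colour fan), 96 (own x) x 54 (y) x 16 (z) mm, 65 to 125 g. It starts on its 54 x 16 end, own x up, thickness along the case's x, a face 1 to 8 mm from the divider, top 100 mm above the worktop. Tipped towards the case's +x it fits lying flat, its centre then about 12 mm above the worktop.
- booklet_foot (a point): Centre of the booklet's end face on which it stands at the start.
- notes: Small pad of note paper, 50 x 52 x 18 mm, lying in the other (-x) compartment; leave it. Origin: centre of its underside.
- pot: Tester pot with screw lid, 49 mm across, 60 mm high, standing beside the case's -y side; leave it. Origin: centre of its underside.
- tin: Small paint tin, 60 mm across, 55 mm high, standing off the case's +x end; leave it. Origin: centre of its underside.
Things that resemble listed ones, but are neither listed nor needed, are in the scene too. There is more than one size of the part that bears booklet_center; the job needs the middle-sized.

How it is judged (in metres and radians):
On the way, in this order (a step that is already met when the one before it is completed fails the run):
1. the booklet lies flat in its compartment while the lid is still open ((angle between booklet_center's own z axis and vertical below 0.12 rad or angle between booklet_center's own z axis and vertical above 3.02 rad) and x of booklet_center in the frame of case between 0.02 and 0.11 m and y of booklet_center in the frame of case between -0.046 and 0.046 m and z of booklet_center in the frame of case below 0.02 m and value of joint case_lid above 1.2 rad), for 0.2 s.
2. the lid is shut (value of joint case_lid below 0.06 rad), for 0.2 s.
At the end, for the whole second after the job is handed in: The booklet lies flat (within 0.12 rad) on the floor of the +x compartment, the lid is shut (joint below 0.06 rad), case and lid are at rest and the case is within 50 mm of where it stood ((angle between booklet_center's own z axis and vertical below 0.12 rad or angle between booklet_center's own z axis and vertical above 3.02 rad) and x of booklet_center in the frame of case between 0.02 and 0.11 m and y of booklet_center in the frame of case between -0.046 and 0.046 m and z of booklet_center in the frame of case below 0.02 m and value of joint case_lid below 0.06 rad and velocity of joint case_lid below 0.05 rad/s and linear speed of case below 0.02 m/s and distance of case from where it was at the start of the episode below 0.05 m); the robot touches nothing.
It fails at once if the booklet is lifted (its foot leaves the compartment's floor by more than about 30 mm, or its centre rises above 75 mm) (height (world z) of booklet_foot above 0.035 m or height (world z) of booklet_center above 0.075 m).
It fails at once if the case is lifted or tipped, or shoved more than 50 mm (height (world z) of case above 0.012 m or angle between case's own z axis and vertical above 0.12 rad or distance of case from where it was at the start of the episode above 0.05 m).
It fails at once if the note pad is lifted or pushed about in the case (height (world z) of notes above 0.02 m or distance of notes from where it was at the start of the episode above 0.06 m).
It fails at once if the tester pot or the tin is displaced by more than 20 mm or tipped (distance of any of pot, tin from where it was at the start of the episode above 0.02 m or angle between any of pot, tin's own z axis and vertical above 0.3 rad).
It also fails if it takes over 45 s, if anything falls off the work surface, if the arm or the gripper's body presses on something with over 40 N, if the wrist force passes 120 N, or if a joint passes its speed limit or range.

## Working session

There is one attempt and no reset: what is moved stays moved. The work goes in short steps, Python scripts to look and compute and a tool call to move; the robot and the scene stay as the last step left them, time stands still between calls to the robot, and variables do not carry over. Pictures are saved under pics/ and viewed, and the job is handed in when it is done.

Besides the shell and the picture viewer there is one more tool, called after ">>>" as name(argument=value, ...), one argument or row to a line, values as JSON. play_rows: Moves the arm, as the interface text tells. Its arguments: {"type":"object","properties":{"increments":{"type":"array"},"newtons":{"type":"number"}},"required":["increments"]}

```bash
mkdir -p pics; ls; python3 - <<'E'
from workcell import env
import cv2
for n in("side","top"):
    im=env.grab_frame(n); cv2.imwrite(f"pics/{n}0.png",im[:,:,::-1])
    c=env.calibration(n); print(n,c)
print(env.state())
E
```

```text
pics
side {'fx': 470.18100387145387, 'fy': 470.18100387145387, 'cx': 271.7203188513965, 'cy': 205.64851326904696, 'R': array([[-0.99771828,  0.06272236, -0.02498267],
       [ 0.04898094,  0.41778146, -0.90722628],
       [-0.04646608, -0.90637992, -0.41990041]]), 't': array([583.26046737,  57.98011728, 873.33333377])}
top {'fx': 509.01377557583305, 'fy': 509.01377557583305, 'cx': 284.516289588423, 'cy': 213.48259142356608, 'R': array([[ 0.10131064, -0.99484443,  0.00455037],
       [-0.97212574, -0.09996711, -0.21208047],
       [ 0.21144196,  0.01706248, -0.97724161]]), 't': array([-88.40156201, 554.1481828 , 812.42856998])}
{'time_s': 0.1, 'qpos': array([ 7.27655791e+01,  1.83477465e+01,  8.96990243e+01, -8.18807780e-04,
        7.20439131e+01, -1.14869242e+00]), 'qvel': array([-0.05789251, -0.11425985, -0.09999081,  0.02972639, -0.05044114,
        0.05944842]), 'effort': array([ 1.45244521e-03, -4.13334668e+01, -2.32509524e+01,  7.31719821e-02,
        4.22857446e-02, -5.08633059e-05]), 'ee_pos': array([159.2220946 , 552.07132939, 227.20931271]), 'ee_rot': array([-1.79909319e+02, -1.03958123e-03,  1.63914524e+02]), 'force': array([0.49261092, 0.38657856, 0.14397684]), 'torque': array([-0.03860632,  0.02296265,  0.01979587]), 'gripper_width': 91.45243707637096}
```

View pics/side0.png

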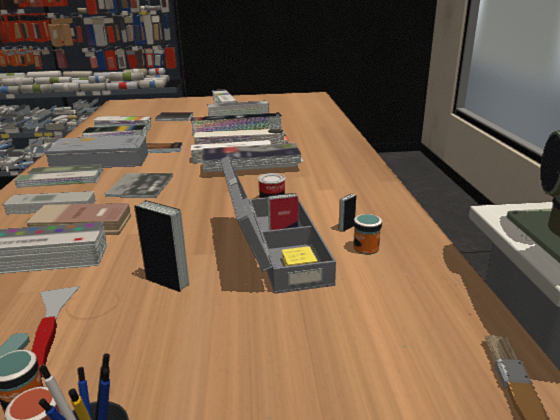

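View pics/top0.png

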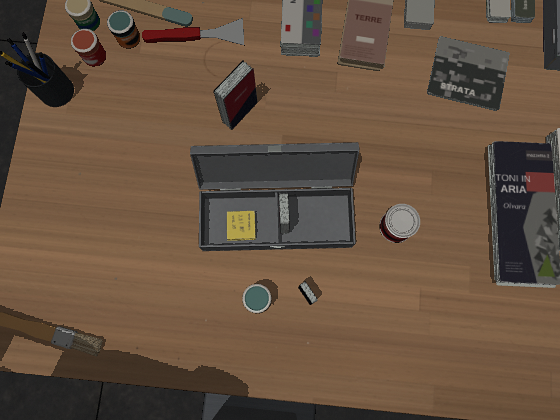

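```bash
python3 - <<'E'
import cv2
t=cv2.imread("pics/top0.png"); cv2.imwrite("pics/topc.png",cv2.resize(t[130:330,180:440],None,fx=3,fy=3,interpolation=cv2.INTER_CUBIC))
s=cv2.imread("pics/side0.png"); cv2.imwrite("pics/sidec.png",cv2.resize(s[140:300,200:400],None,fx=3.7,fy=3.7,interpolation=cv2.INTER_CUBIC))
E
```

```text
(no output)
```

View pics/topc.png

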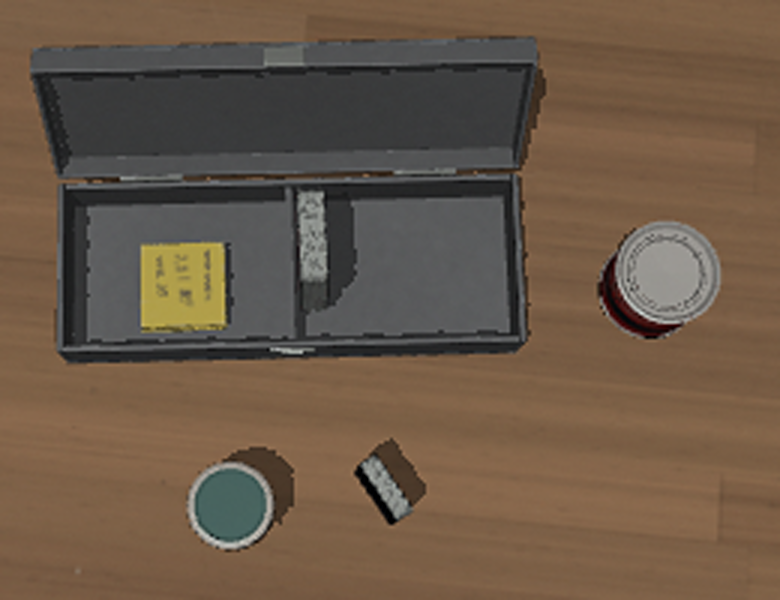

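View pics/sidec.png

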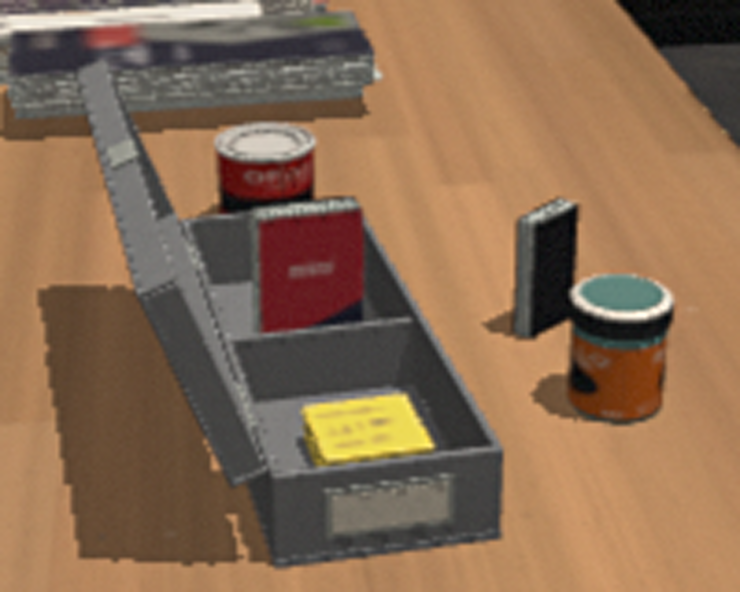

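```bash
cat > h.py <<'E'
import numpy as np
from workcell import env
def ray(n,u,v,z):
    c=env.calibration(n);R=c["R"];t=c["t"];C=-R.T@t
    d=R.T@np.array([(u-c["cx"])/c["fx"],(v-c["cy"])/c["fy"],1]);return (C+d*(z-C[2])/d[2])[:2]
E
python3 - <<'E'
from h import *
cr=lambda p:(180+p[0]/3,130+p[1]/3)
np.set_printoptions(precision=1,suppress=True)
K=np.array([ray("top",*cr(p),46) for p in[(58,352),(523,343),(522,177),(60,187)]])
print(K,[np.linalg.norm(K[i]-K[(i+1)%4]) for i in range(4)])
c=K.mean(0); ex=(K[1]+K[2]-K[0]-K[3]);ex/=np.linalg.norm(ex);ey=np.array([-ex[1],ex[0]])
print("c",c,"ex",ex,"ang",np.degrees(np.arctan2(ex[1],ex[0])))
f=lambda n,p:print(n,p,(p-c)@ex,(p-c)@ey)
for p in[(297,191),(327,191),(328,281),(301,284)]: f("book",ray("top",*cr(p),100))
for p in[(33,50),(538,38),(285,45)]: f("lid edge",ray("top",*cr(p),142))
f("pot",ray("top",*cr((231,505)),60)); f("tin",ray("top",*cr((666,272)),55))
sc=lambda p:(200+p[0]/3.7,140+p[1]/3.7)
for p in[(252,210),(362,200)]: f("book side",ray("side",*sc(p),100))
for p in[(276,476),(500,452),(495,536)]: f("case side",ray("side",*sc(p),46 if p[1]<500 else 0))
# big booklet: height
c1=env.calibration("top")
for p in[(248,62),(256,70)]:f("big150",ray("top",*p,150))
for p in[(136,203),(184,212)]:f("bigside150",ray("side",*p,150))
for p in[(187,289)]:f("bigside0",ray("side",*p,0))
f("bigtop0",ray("top",234,128,0))
E
```

```text
[[ 489.2  108. ]
 [ 521.5 -156.2]
 [ 619.6 -148.5]
 [ 585.8  120.1]] [np.float64(266.1387001592391), np.float64(98.39736956568542), np.float64(270.71989808417635), np.float64(97.40016341340836)]
c [554.  -19.1] ex [ 0.1 -1. ] ang -82.92991149502645
book [583.8 -19.8] 4.3371846453152445 29.467578482191474
book [585.5 -36.2] 20.79395159523802 29.126283152404163
book [535.5 -41.7] 20.13927720167348 -21.1849959596223
book [532.3 -27.4] 5.4833030012516675 -22.53221615149959
lid edge [635.5 126.1] -134.1388751306614 98.71429284863153
lid edge [ 669.8 -140.1] 134.2860278854412 99.99983376460311
lid edge [652.   -6.6] -0.42646377171444116 98.80129248191267
pot [412.8  -0.8] -35.54430886045775 -137.89519134850985
tin [ 569.4 -233.6] 214.75765622240436 -11.19110024558786
book side [586.7 -28. ] 12.770062602257285 31.35232274385881
book side [533.4 -33.6] 11.767176602204055 -22.269796152821897
case side [586.7 122. ] -136.0598565479638 49.81668245074775
case side [492.  113.1] -138.83193218984837 -45.24331699387221
case side [491.7 107.3] -133.18087696518654 -46.302516953519614
big150 [787.   52.1] -41.97934299914139 239.9700745867026
big150 [774.2  37.4] -29.034331180042205 225.44300997977038
bigside150 [787.7  85.2] -74.79725646615417 244.74182820497762
bigside150 [712.9 124.8] -123.3460958790409 175.34485808811849
bigside0 [726.6  95.5] -92.57559941886574 185.3572869225473
bigtop0 [728.8  81.9] -78.78261382149256 185.9032295259761
```

>>> play_rows(
  increments=[
    [12,-17,0,0.7,1],
    [24,-33,0,1.4,1],
    [24,-33,0,1.4,1],
    [24,-33,0,1.4,1],
    [24,-33,0,1.4,1],
    [24,-33,0,1.4,1],
    [24,-33,0,1.4,1],
    [24,-33,0,1.4,1],
    [24,-33,0,1.4,1],
    [24,-33,0,1.4,1],
    [24,-33,0,1.4,1],
    [24,-33,0,1.4,1],
    [24,-33,0,1.4,1],
    [24,-33,0,1.4,1],
    [24,-33,0,1.4,1],
    [24,-33,0,1.4,1],
    [12,-17,0,0.7,1],
    [9,-12,0,0.8,1],
    [0,0,0,0,1],
  ],
)

```text
time_s: 2.48
ee_pos: [552.5, 11.1, 227.6]
ee_rot: [180.0, -0.0, -172.9]
force: [-0.1, -0.1, 0.0]
gripper_width: 0.5
```

>>> play_rows(
  increments=[
    [0,0,-20,0,1],
    [0,0,-35,0,1],
    [0,0,-35,0,1],
    [0,0,-30,0,1],
    [0,0,-14,0,1],
    [0,0,-4,0,1],
    [0,0,0,0,1],
  ],
)

```text
time_s: 3.35
ee_pos: [552.9, 11.7, 90.7]
ee_rot: [-180.0, 0.1, -172.9]
force: [-1.3, -0.7, -0.0]
gripper_width: 0.5
```

```bash
cat > snap.py <<'E'
import sys,cv2
from workcell import env
i=sys.argv[1]
t=env.grab_frame("top")[:,:,::-1];s=env.grab_frame("side")[:,:,::-1]
a=cv2.resize(t[80:330,150:450],(400,333),interpolation=cv2.INTER_CUBIC);b=cv2.resize(s[110:310,180:420],(400,333),interpolation=cv2.INTER_CUBIC)
cv2.imwrite(f"pics/c{i}.png",cv2.hconcat([a,b]))
st=env.state();print(st["time_s"],st["ee_pos"],st["force"])
E
python3 snap.py 1
```

```text
3.45 [553.12129881  11.58199637  91.11188016] [-0.18289717 -0.83961624  0.27551899]
```

View pics/c1.png

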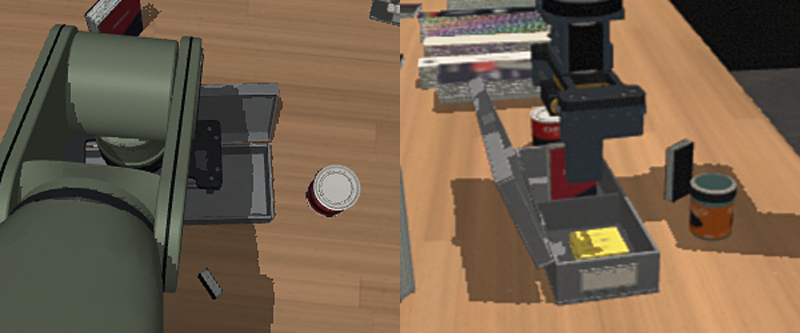

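>>> play_rows(
  increments=[
    [0.6,-5,0,0,1],
    [0.6,-5,0,0,1],
    [0.6,-5,0,0,1],
    [0.6,-5,0,0,1],
    [0.6,-5,0,0,1],
  ],
)

```text
time_s: 4.08
ee_pos: [555.4, -13.9, 90.0]
ee_rot: [180.0, -0.0, -172.9]
force: [-0.1, -0.5, 0.4]
gripper_width: 0.4
```

>>> play_rows(
  increments=[
    [0.6,-4,0,0,1],
    [0.6,-4,0,0,1],
    [0.6,-4,0,0,1],
    [0.6,-4,0,0,1],
  ],
)

```text
time_s: 4.58
ee_pos: [557.8, -29.7, 90.0]
ee_rot: [180.0, -0.0, -172.9]
force: [-0.8, -0.2, 0.6]
gripper_width: 0.5
```

```bash
python3 snap.py 2
```

```text
4.675 [557.85384222 -29.89831654  89.96623597] [0.48041363 0.03650334 0.21585302]
```

View pics/c2.png

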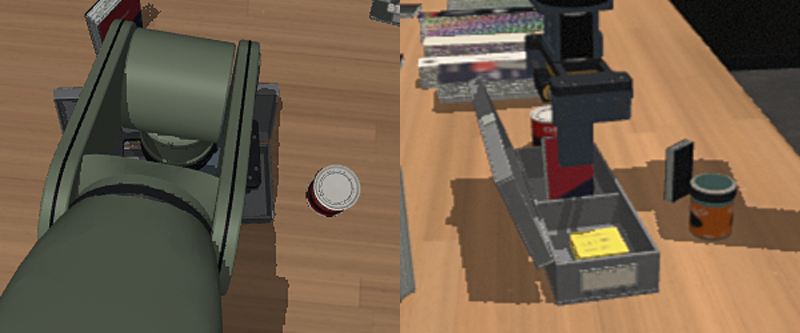

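>>> play_rows(
  increments=[
    [0.6,-5,0,0,1],
    [0.6,-5,0,0,1],
    [0.6,-5,0,0,1],
    [0,0,0,0,1],
  ],
)

```text
time_s: 5.18
ee_pos: [559.6, -44.9, 89.9]
ee_rot: [180.0, 0.0, -172.9]
force: [0.4, 0.8, 0.6]
gripper_width: 0.7
```

```bash
python3 snap.py 3
```

```text
5.275 [559.54006749 -44.54728569  89.96799935] [-0.14017425  0.26526393  0.17178314]
```

View pics/c3.png

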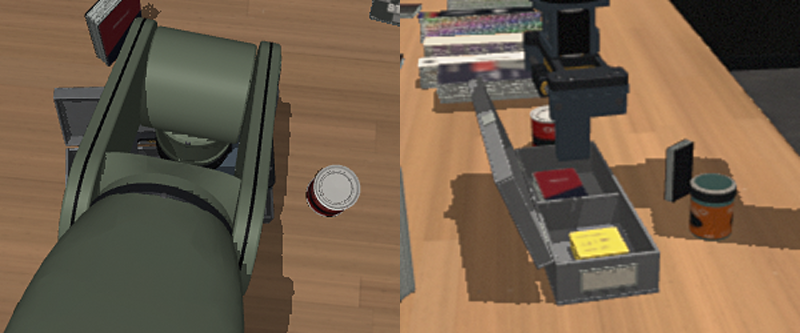

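>>> play_rows(
  increments=[
    [0,0,20,0,1],
    [0,0,40,0,1],
    [0,0,40,0,1],
    [0,0,25,0,1],
    [15,1,0,0,1],
    [30,3,0,0,1],
    [30,3,0,0,1],
    [30,3,0,0,1],
    [22,2,0,0,1],
    [10,1,0,0,1],
    [0,0,0,0,1],
  ],
)

```text
time_s: 6.65
ee_pos: [696.6, -31.3, 213.3]
ee_rot: [180.0, -0.1, -172.9]
force: [0.1, 0.2, 0.2]
gripper_width: 0.4
```

```bash
python3 snap.py 4
```

```text
6.75 [695.88073622 -31.51848105 214.36005617] [-0.2037243  -0.34277361  0.26117585]
```

View pics/c4.png

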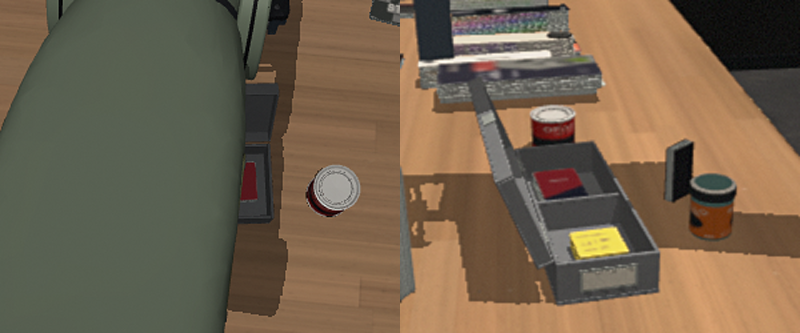

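>>> play_rows(
  increments=[
    [0,0,-15,0,1],
    [0,0,-25,0,1],
    [0,0,-25,0,1],
    [0,0,-20,0,1],
    [0,0,-10,0,1],
    [0,0,0,0,1],
  ],
)

```text
time_s: 7.5
ee_pos: [695.8, -31.5, 119.2]
ee_rot: [180.0, -0.1, -172.9]
force: [0.0, -0.6, 0.2]
gripper_width: 0.5
```

```bash
python3 - <<'E'
import cv2
from workcell import env
cv2.imwrite("pics/s5.png",env.grab_frame("side")[:,:,::-1]);s=env.state();print(s["qpos"],s["ee_pos"],s["force"])
E
```

```text
[-3.54001219e+00  3.34464105e+01  8.04985935e+01  7.32747686e-03
  6.60438736e+01 -1.00650036e+02] [696.50269227 -31.52851895 120.16231115] [ 0.62957516 -0.61143745 -0.19964747]
```

View pics/s5.png

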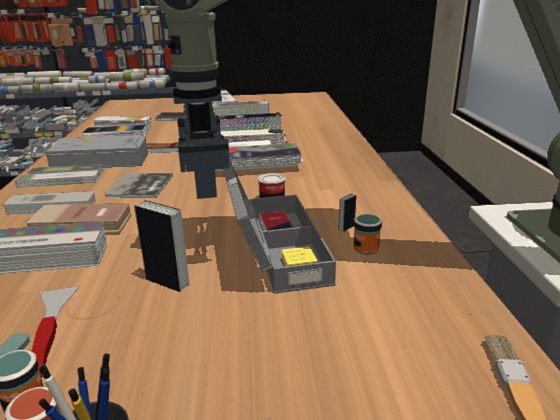

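>>> play_rows(
  increments=[
    [-7,-0.9,0,0,1],
    [-7,-0.9,0,0,1],
    [-6,-0.7,0,0,1],
    [-5,-0.6,0,0,1],
    [-5,-0.6,0,0,1],
    [-5,-0.6,0,0,1],
    [-5,-0.6,0,0,1],
    [-5,-0.6,0,0,1],
  ],
)

```text
time_s: 8.55
ee_pos: [651.1, -37.1, 119.8]
ee_rot: [180.0, -0.0, -172.9]
force: [0.4, 0.2, 0.8]
gripper_width: 0.4
```

```bash
python3 snap.py 6
```

```text
8.65 [650.59347301 -37.10305993 119.79791881] [-0.20753199  0.06602178  0.38500993]
```

View pics/c6.png

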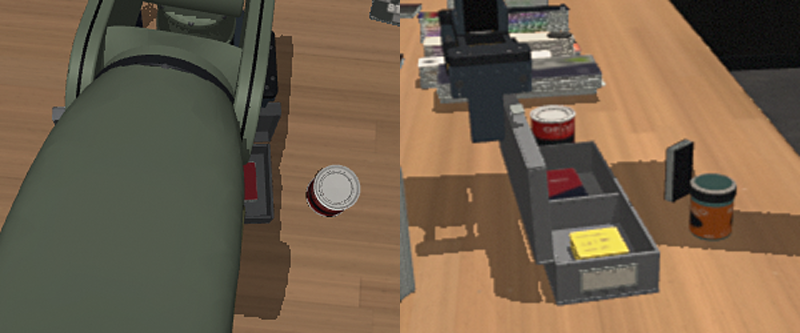

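>>> play_rows(
  increments=[
    [-5,-0.6,0,0,1],
    [-5,-0.6,0,0,1],
    [-5,-0.6,0,0,1],
    [-5,-0.6,0,0,1],
    [-5,-0.6,0,0,1],
    [-5,-0.6,0,0,1],
    [-5,-0.6,0,0,1],
    [-5,-0.6,0,0,1],
    [-5,-0.6,0,0,1],
    [-5,-0.6,0,0,1],
    [-5,-0.6,0,0,1],
    [0,0,0,0,1],
  ],
)

```text
time_s: 10.15
ee_pos: [596.1, -43.7, 120.0]
ee_rot: [180.0, -0.0, -172.9]
force: [-0.8, 0.1, 0.0]
gripper_width: 0.3
```

```bash
python3 snap.py 7
```

```text
10.25 [596.61123255 -43.61637684 120.03008644] [-0.50069481  0.87528267 -0.71691849]
```

View pics/c7.png

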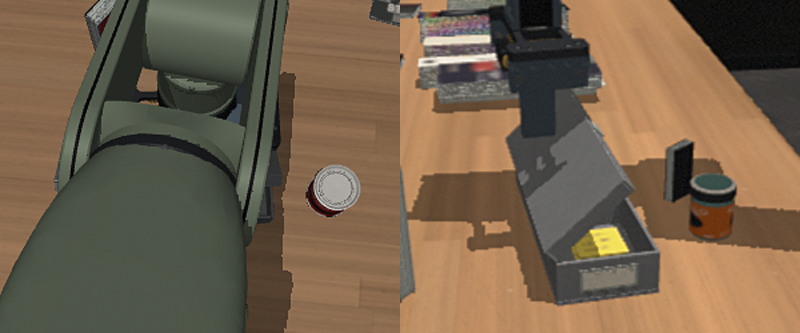

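>>> play_rows(
  increments=[
    [0,0,0,0,1],
    [0,0,0,0,1],
    [0,0,0,0,1],
    [0,0,0,0,1],
  ],
)

```text
time_s: 10.75
ee_pos: [596.6, -43.6, 119.9]
ee_rot: [180.0, -0.0, -172.9]
force: [0.6, -0.2, 0.6]
gripper_width: 0.4
```

```bash
python3 snap.py 8
```

```text
10.85 [596.55948048 -43.60145679 119.94934171] [-0.57031306 -0.67969443 -0.53101667]
```

View pics/c8.png

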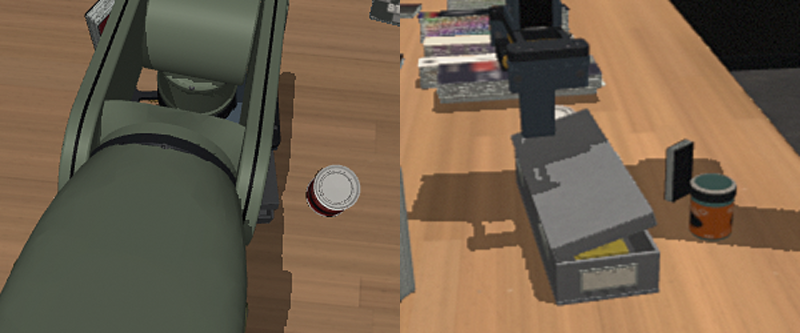

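Falling slowly, as if damped. Wait a little longer, rising clear of it.

>>> play_rows(
  increments=[
    [0,0,15,0,1],
    [0,0,30,0,1],
    [0,0,30,0,1],
    [0,0,20,0,1],
    [0,0,0,0,1],
    [0,0,0,0,1],
    [0,0,0,0,1],
    [0,0,0,0,1],
    [0,0,0,0,1],
    [0,0,0,0,1],
    [0,0,0,0,1],
    [0,0,0,0,1],
  ],
)

```text
time_s: 12.35
ee_pos: [596.5, -43.6, 215.0]
ee_rot: [180.0, 0.0, -172.9]
force: [0.3, 1.6, -0.5]
gripper_width: 0.4
```

```bash
python3 snap.py 9
```

```text
12.45 [596.55666147 -43.60406129 215.02174743] [ 0.7704429   0.82843426 -0.3689748 ]
```

View pics/c9.png

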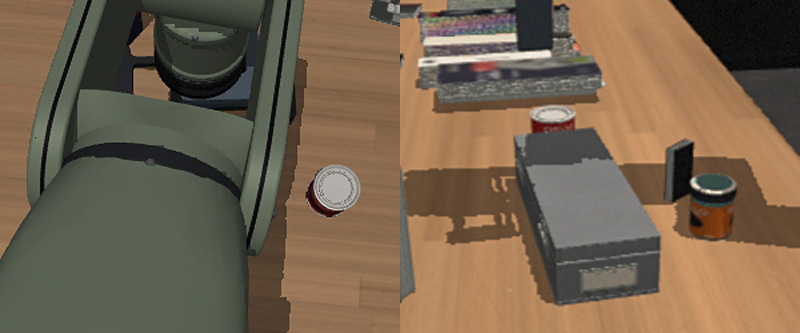

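>>> play_rows(
  increments=[
    [0,0,10,0,1],
    [0,15,0,0,1],
    [0,30,0,0,1],
    [0,30,0,0,1],
    [0,30,0,0,1],
    [0,30,0,0,1],
    [0,30,0,0,1],
    [0,30,0,0,1],
    [0,30,0,0,1],
    [0,30,0,0,1],
    [0,15,0,0,1],
    [0,0,0,0,1],
  ],
)

```text
time_s: 13.95
ee_pos: [596.2, 227.3, 224.9]
ee_rot: [-180.0, -0.0, -172.8]
force: [-1.2, -0.5, 0.2]
gripper_width: 0.3
```

```bash
python3 - <<'E'
import cv2
from workcell import env
t=env.grab_frame("top")[:,:,::-1];s=env.grab_frame("side")[:,:,::-1]
cv2.imwrite("pics/f.png",cv2.hconcat([cv2.resize(t[130:330,160:400],(400,333)),cv2.resize(s[170:300,235:391],(400,333),interpolation=cv2.INTER_CUBIC)]))
E
```

```text
(no output)
```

View pics/f.png

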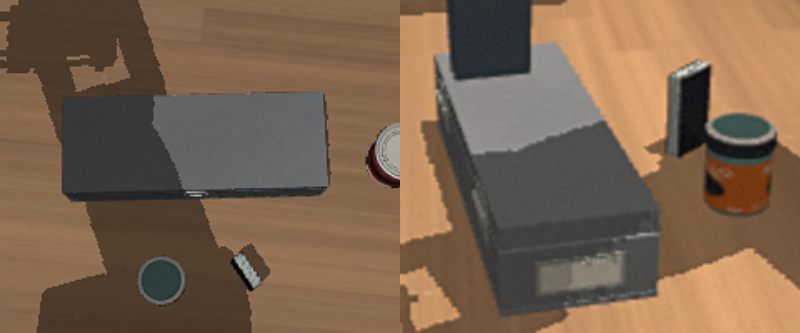

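```bash
python3 - <<'E'
from h import *
k=0.6
P=np.array([ray("top",160+x*k,130+y*k,64) for x,y in[(63,193),(328,187),(323,93),(63,98)]])
print(P,[np.linalg.norm(P[i]-P[(i+1)%4]) for i in range(4)],P.mean(0))
s=lambda x,y,z:ray("side",235+(x-400)*.39,170+y*.39,z)
print(s(500,248,64),s(658,210,64),s(505,313,0),s(657,295,0))
print(env.state()["time_s"]); env.job_done()
E
```

```text
[[ 489.1510957   107.68550922]
 [ 522.52494665 -157.78287209]
 [ 620.19771046 -145.60919584]
 [ 587.3069701   121.2750331 ]] [np.float64(267.5579851241227), np.float64(98.42848765799228), np.float64(268.9033143244114), np.float64(99.0921330799143)] [554.79518073 -18.6078814 ]
[588.76396033 144.97711084] [491.75922777 112.46586361] [585.33757094 117.85703858] [489.49195801 108.06186389]
14.05
the job is handed in; nothing more can be done
```

The booklet lies flat in its compartment and the case is shut; I handed the job in at about 14 s of the 45 s allowed.

**What I did:** With the gripper closed, I pushed the top of the middle-sized booklet (the one in the case) away from the divider until it fell flat. I then went over the lid, pushed it past upright from behind until it fell shut by itself, and moved the arm clear.

**What the last checks showed:**
- **Booklet:** it was lying flat in the +x compartment in both views before the lid closed. I judged this by eye, without measuring its tilt or height. It cannot be seen now that the lid is shut.
- **Lid:** it measures about 268 x 99 mm in the top view if its top is at 64 mm, which matches the case. In the side view its seam lies along the rim.
- **Case:** its centre was found about 1 mm from where it started.
- **Pot, tin and decoy booklet:** they look unmoved in the pictures.
- **Note pad:** it was not touched, and is under the lid now.
- **Forces:** the force readings at the end of each move stayed under about 2 N.

**One check disagreed:** the lid's hinge-side corner, picked by eye in the side view, came out about 25 mm off along y from the top view. The other three corners agreed to a few millimetres. I put this down to a misread pixel at that corner and did not look into it further.

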